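# Load the stone feeder with its drive switched off

### The job

The stone feeder is running in reverse. Move its lever to the upright centre-off position and let it rest there for at least a second; then, leaving the feeder off, pick up the tray of stones by its blue tab, tip all three stones off its spout into the hopper without touching them with the gripper, and set the empty tray down flat on the bench. Only then push the lever right over to forward, the green-dot side, and leave the other things on the bench where they stand.

Things in the scene. Friction and masses are not known exactly. Their poses are not given: they have to be found in the camera images.
- feeder: bench stone feeder, fixed: 180x180 mm grey base with an open square hopper, control pod on its front. Origin: bench level under the hopper's centre; x points away from the pod, y left when looking along x, z up. Pod: x -161 to -89 mm, y -65 to 65 mm, top at z 75 mm; on its front face a red dot at +y, white in the middle, green at -y.
- hopper_mouth (a point): centre of the aluminium hopper's open mouth at rim height, 125 mm above the feeder's origin (bead to 129 mm). Hopper outside 170x170 mm, inside 158x158 mm, walls 6 mm, inner floor 36 mm above the bench
- lever (a joint): changeover lever on the pod, rad: 0 upright = centre off (white dot); -0.6 = reverse, leaning to the feeder's +y (red dot); +0.6 = forward, leaning to its -y (green dot); hard stops at both ends. Pivot at feeder (-130, 0, 75) mm, axis along its x. Stays where it is left (friction about 0.1 N m, no spring or detent)
- lever_grip (a point): middle of the lever's red cylindrical hand knob (19 mm diameter, 33 mm long along the lever), 70 mm from the pivot; the knob's end is 86 mm from the pivot
- tray_tab (a point): where to grip the tray: 80 mm above its underside at x = -83 mm, on the upright blue tab at its back, a plate 10 mm thick (along tray x), 64 mm wide (y), its top 96 mm above the underside; both faces clear above the walls
- tray: loose polished steel tray, 169 mm long (x), 130 mm wide (y), 0.18 kg; 4 mm floor, 28 mm walls at both sides and back (-x), front edge at x = +85 mm open as a spout. Origin: centre of underside, z up. Stones start to slide at about 17 degrees of slope
- stone_0_mid (a point): centre of the grey stone, a chunky block about 58x34x28 mm, about 80 g, lying on the tray at the start
- stone_1_mid (a point): centre of the reddish-brown stone, a chunky block about 58x34x28 mm, about 80 g, lying on the tray at the start
- stone_2_mid (a point): centre of the pale marble stone, a chunky block about 58x34x28 mm, about 80 g, lying on the tray at the start
- stone_0: the grey stone, 58 mm along its x; origin in the middle of its underside as it lies at the start
- stone_1: the reddish-brown stone, 58 mm along its x; origin in the middle of its underside as it lies at the start
- stone_2: the pale marble stone, 58 mm along its x; origin in the middle of its underside as it lies at the start
- wash_bottle: tall white wash bottle with red cap and bent spout, 65 mm body, 110 mm over the spout along its y, 221 mm tall, bystander; origin in the middle of its foot
- green_bottle: white-capped reagent bottle with green bands, 43 mm diameter, 86 mm tall, bystander; origin in the middle of its foot
- yellow_jar: jar with yellow cap, 52 mm diameter, 66 mm tall, bystander; origin in the middle of its foot
- beaker: clear glass beaker, 67x73 mm, 90 mm tall, bystander; origin in the middle of its foot
- mortar: white porcelain mortar, 94 mm diameter, 55 mm tall, bystander; origin in the middle of its foot
- tape_roll: roll of brown tape lying flat, 93 mm diameter, 48 mm tall, bystander; origin in the middle of its foot
Things that resemble listed ones, but are neither listed nor needed, are in the scene too. Leave any yellow look-alike of the stone_1 alone.

How it is judged:
On the way, in this order (a step that is already met when the one before it is completed fails the run):
1. the lever stands within 0.2 rad of centre off for one second, with the stones still on the tray on the bench (value of joint lever between -0.2 and 0.2 rad and x of stone_0_mid in the frame of tray between -0.09 and 0.09 m and y of stone_0_mid in the frame of tray between -0.065 and 0.065 m and z of stone_0_mid in the frame of tray between 0 and 0.06 m and x of stone_1_mid in the frame of tray between -0.09 and 0.09 m and y of stone_1_mid in the frame of tray between -0.065 and 0.065 m and z of stone_1_mid in the frame of tray between 0 and 0.06 m and x of stone_2_mid in the frame of tray between -0.09 and 0.09 m and y of stone_2_mid in the frame of tray between -0.065 and 0.065 m and z of stone_2_mid in the frame of tray between 0 and 0.06 m and height (world z) of tray below 0.02 m), for 1 s.
2. the tray is lifted at least 50 mm off the bench with all three stones on it, lever still off (value of joint lever between -0.2 and 0.2 rad and x of stone_0_mid in the frame of tray between -0.09 and 0.09 m and y of stone_0_mid in the frame of tray between -0.065 and 0.065 m and z of stone_0_mid in the frame of tray between 0 and 0.06 m and x of stone_1_mid in the frame of tray between -0.09 and 0.09 m and y of stone_1_mid in the frame of tray between -0.065 and 0.065 m and z of stone_1_mid in the frame of tray between 0 and 0.06 m and x of stone_2_mid in the frame of tray between -0.09 and 0.09 m and y of stone_2_mid in the frame of tray between -0.065 and 0.065 m and z of stone_2_mid in the frame of tray between 0 and 0.06 m and height (world z) of tray above 0.05 m), for 0.2 s.
3. all three stones lie in the hopper, lever still off (value of joint lever between -0.2 and 0.2 rad and x of stone_0_mid in the frame of feeder between -0.079 and 0.079 m and y of stone_0_mid in the frame of feeder between -0.079 and 0.079 m and z of stone_0_mid in the frame of feeder between 0.03 and 0.115 m and x of stone_1_mid in the frame of feeder between -0.079 and 0.079 m and y of stone_1_mid in the frame of feeder between -0.079 and 0.079 m and z of stone_1_mid in the frame of feeder between 0.03 and 0.115 m and x of stone_2_mid in the frame of feeder between -0.079 and 0.079 m and y of stone_2_mid in the frame of feeder between -0.079 and 0.079 m and z of stone_2_mid in the frame of feeder between 0.03 and 0.115 m), for 0.2 s.
4. the empty tray is set down flat on the bench and let go, stones in the hopper, lever still off (all of step 3 and height (world z) of tray between -0.008 and 0.008 m and angle between tray's own z axis and vertical below 0.06 rad and contact force between the fingers and tray below 0.2 N), for 0.2 s.
At the end, for the whole second after the job is handed in: All three stones lie at rest wholly inside the hopper (centres below 115 mm over the bench), the tray stands released and flat on the bench (within 8 mm of bench height and 0.06 rad of level), and the lever is past 0.45 rad on the forward side (x of stone_0_mid in the frame of feeder between -0.079 and 0.079 m and y of stone_0_mid in the frame of feeder between -0.079 and 0.079 m and z of stone_0_mid in the frame of feeder between 0.03 and 0.115 m and x of stone_1_mid in the frame of feeder between -0.079 and 0.079 m and y of stone_1_mid in the frame of feeder between -0.079 and 0.079 m and z of stone_1_mid in the frame of feeder between 0.03 and 0.115 m and x of stone_2_mid in the frame of feeder between -0.079 and 0.079 m and y of stone_2_mid in the frame of feeder between -0.079 and 0.079 m and z of stone_2_mid in the frame of feeder between 0.03 and 0.115 m and height (world z) of tray between -0.008 and 0.008 m and angle between tray's own z axis and vertical below 0.06 rad and contact force between the fingers and tray below 0.2 N and value of joint lever above 0.45 rad and linear speed of each of tray, stone_0, stone_1, stone_2 below 0.03 m/s and velocity of joint lever between -0.1 and 0.1 rad/s); the robot touches nothing.
It fails at once if the gripper touches a stone (contact force between the fingers and stone_0 above 0.5 N or contact force between the fingers and stone_1 above 0.5 N or contact force between the fingers and stone_2 above 0.5 N).
It fails at once if the lever goes to the forward side (past 0.3 rad) before all the stones are in the hopper (value of joint lever above 0.3 rad and not ((x of stone_0_mid in the frame of feeder between -0.079 and 0.079 m and y of stone_0_mid in the frame of feeder between -0.079 and 0.079 m and z of stone_0_mid in the frame of feeder between 0.03 and 0.115 m and x of stone_1_mid in the frame of feeder between -0.079 and 0.079 m and y of stone_1_mid in the frame of feeder between -0.079 and 0.079 m and z of stone_1_mid in the frame of feeder between 0.03 and 0.115 m and x of stone_2_mid in the frame of feeder between -0.079 and 0.079 m and y of stone_2_mid in the frame of feeder between -0.079 and 0.079 m and z of stone_2_mid in the frame of feeder between 0.03 and 0.115 m))).
It fails at once if a bystander is moved more than 30 mm or tipped more than 0.35 rad (distance of any of wash_bottle, green_bottle, yellow_jar, beaker, mortar, tape_roll from where it was at the start of the episode above 0.03 m or angle between any of wash_bottle, green_bottle, yellow_jar, beaker, mortar, tape_roll's own z axis and vertical above 0.35 rad).
It also fails if it takes over 72 s, if anything falls off the work surface, if the arm or the gripper's body presses on something with over 40 N, if the wrist force passes 120 N, or if a joint passes its speed limit or range.

### The arm

A 6-joint arm with a two-finger parallel gripper is mounted at the origin on a cart in front of the work surface, level with it; the furniture and walls round the work are solid. World frame = base frame: x ahead of the robot, y to its left, z up, the work surface at z = 0. Lengths are in m, angles in rad, forces in N, time in s.
With the tool pointing down it reaches from about 0.375 to 0.9 m from the base axis. Payload 3.1 kg.
Tool frame: the origin (TCP) lies on the centre line of the jaws, within the pads' length; the fingertips stand 8 mm ahead of it and the grasp point (between the pads) lies 11 mm behind it; z points along the fingers, y is the line along which they close (so a half turn about z gives the same grasp; the last joint's range is limited). The gripper opens to 85 mm and grips with 20 to 120 N. Pads are 22 mm wide; open, the fingers measure 114 mm over their backs; the gripper's body (76 mm by 85 mm) begins 54 mm behind the grasp point. The pads swing forward as they close: fully open they stand 13 mm farther back than shut.
Start: joints at [1, 0.527, 1.433, -0, 1.181, -0.178], TCP at [0.239, 0.578, 0.239] pointing down, gripper open.
Joint ranges: [-3.08, 3.08], [-0.75, 2.2], [0.22, 2.44], [-1.43, 4.57], [0, 2.65], [-2.85, 2.85]. Speed limits (rad/s): [2.79, 2.79, 3.14, 3.14, 3.14, 3.14].

### API

Orientations are given as a unit quaternion [x, y, z, w].
In Python, from station import * gives the robot as it stands.
- The arm moves only by the tool play_rows, never from a script. Its argument "rows" is a list of rows, each a list of 3 entries, a list of its own where there are three numbers: the turn, a rotation vector about the tool's x, y, z in degrees, then the shift along the tool's x, y, z in mm, then the closure, from 0 (fully open) to 1 (shut). In form: [[[ax, ay, az], [dx, dy, dz], jaw], ...]. A call has 1 to 12 rows; each row shifts and turns the commanded pose from where the row before left it, along the tool's axes as they then stand; what a row does not reach is not made up. A row lasts 1/12 s, in which the tool goes at most 41.7 mm and 7.16 degrees, less where a joint would pass 70% of its speed; a pose out of reach is approached as far as the arm can. A call with a gripper value outside its range is refused whole. The fingers move at their own pace and stop on an object; "grip_force" is the grip in N (left out, the last holds). Time passes only in rows, so rows that do not move let the fingers close. It gives the time, the measured TCP pose, the force, the opening and the grip force at its end, in the units of the state.
- sense(): the state, without advancing time (a new reading comes with each control period).
- snapshot(name): name is "side" or "top"; returns (picture, depth): 420x560x3 uint8, red, green, blue; 420x560 float32, m along the optical axis (not along the pixel's ray), 0 where there is no reading.
- get_calibration(name): a dict with "vfov" (degrees; the focal length in pixels is half the picture's height over the tangent of half this angle, whatever the lens; pixels are square), "cx", "cy" (the principal point, pixels), "xyz" and "attitude" of the camera in the world. Camera axes: x right, y down, z forward; pixel columns grow to the right and rows downward; lengths in m; the calibration is good to about 2 mm. A picture is of the moment at which its call begins. get_calibration takes no time and is no camera call.
- sign_off(): hands the job in; it is judged then, once.
The state is a dict: "t": time; "q": joint angles; "qd": joint speeds; "tau": joint torques, N m; "tcp_pos": TCP position; "tool_rot": TCP orientation; "force": force on the tool from outside, world axes, zero at the start; "ft_torque": the same for the moment, N m; "finger_gap": opening from 0.0 (shut) to 1.0 (fully open); "gripper_force": force on a finger pad.
Only numpy, scipy, OpenCV 4.12 (cv2) and the standard library are available. Lean on these libraries where they do the work, as an engineer would, in place of code of your own. Each camera call takes 0.05 s, during which the arm holds its last target. There are 200 camera calls.

## Working session

There is one attempt and no reset: what is moved stays moved. The work goes in short steps, Python scripts to look and compute and a tool call to move; the robot and the scene stay as the last step left them, time stands still between calls to the robot, and variables do not carry over. Pictures are saved under pics/ and viewed, at most 10 in all, crops included, and the job is handed in when it is done.

Besides the shell and the picture viewer there is one more tool, called after ">>>" in YAML: its name, and indented under it one key for each argument. play_rows: Moves the arm, as the interface text tells. Its arguments: {"type":"object","properties":{"rows":{"type":"array","items":{"type":"array"}},"grip_force":{"type":"number"}},"required":["rows"]}

```bash
mkdir -p pics; ls
cat > h.py <<'E'
from station import *
import numpy as np, cv2
from scipy.spatial.transform import Rotation as R
def cal(n):
    c=get_calibration(n); return c
def cloud(n,d):
    c=get_calibration(n); f=d.shape[0]/2/np.tan(np.radians(c['vfov']/2))
    v,u=np.mgrid[:d.shape[0],:d.shape[1]]
    p=np.stack([(u-c['cx'])/f*d,(v-c['cy'])/f*d,d],-1)
    a=np.array(c['attitude'])
    r=R.from_quat(a) if a.size==4 else R.from_matrix(a)
    return (p.reshape(-1,3)@r.as_matrix().T+np.array(c['xyz'])).reshape(p.shape)
E
python3 - <<'E'
from h import *
for n in("top","side"):
    im,d=snapshot(n); cv2.imwrite(f"pics/{n}0.png",cv2.resize(im[:,:,::-1],(784,588)))
    np.savez(f"{n}0.npz",im=im,d=d,p=cloud(n,d)); print(n,get_calibration(n))
print(sense())
E
```

```text
pics
top {'vfov': 45.21511183859424, 'cx': 284.85107028081825, 'cy': 210.75473919170255, 'xyz': array([ 0.47569416, -0.00225549,  1.57861024]), 'attitude': array([-0.69875218,  0.71435503, -0.02975307,  0.02360181])}
side {'vfov': 46.77103981083125, 'cx': 271.4683370915415, 'cy': 206.61136073552896, 'xyz': array([0.20810487, 1.11257882, 0.65225152]), 'attitude': array([-0.14786333,  0.82965306, -0.53207427,  0.08190971])}
{'t': 0.1, 'q': array([ 1.00053995e+00,  5.28416821e-01,  1.43372673e+00, -9.91024380e-06,
        1.18139827e+00, -1.78471568e-01]), 'qd': array([-0.00061927, -0.00099269, -0.00349106, -0.00126063,  0.00110376,
       -0.00257957]), 'tau': array([ 2.28166837e-04, -4.43305171e+01, -1.78588164e+01, -1.56566448e-04,
        3.84471830e-03, -1.33411848e-05]), 'tcp_pos': array([0.23827697, 0.57714406, 0.23841974]), 'tool_rot': array([ 1.94640007e-01,  9.80874262e-01, -9.08761652e-04, -3.52122029e-04]), 'force': array([-0.44335951, -0.22382312, -0.28294923]), 'ft_torque': array([ 0.0246294 , -0.02742784,  0.03301151]), 'gripper_force': 0.0, 'finger_gap': 1.0002594678445742}
```

View pics/top0.png

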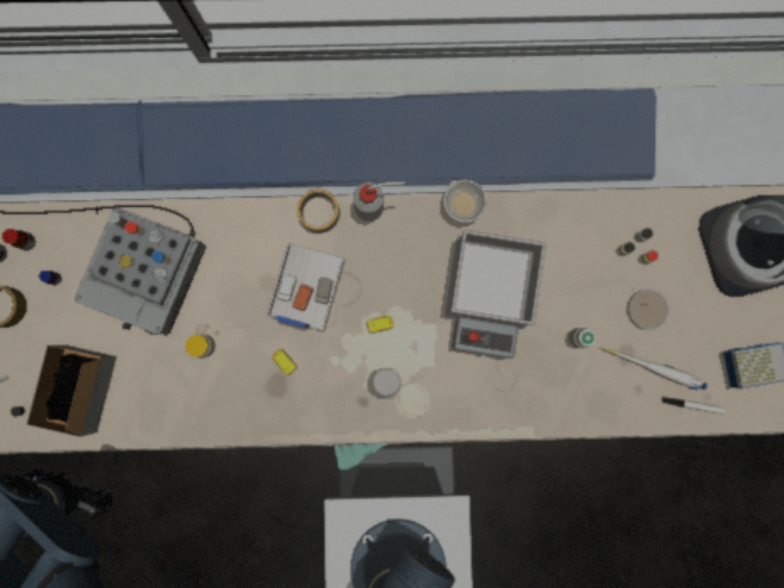

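View pics/side0.png

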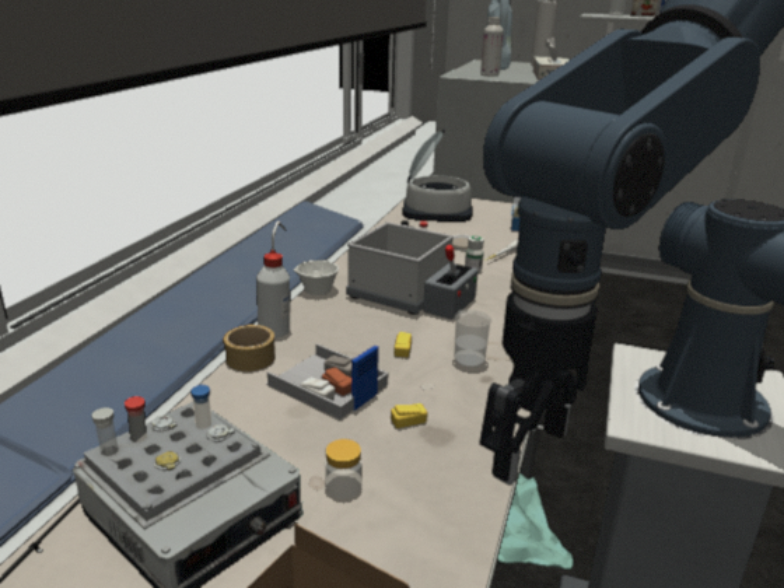

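The top view (784x588) shows the feeder's hopper at about (497,280) and its pod at (487,337), with the lever knob at (474,337). The tray is at about (307,287), its blue tab at (292,322), and the stones are on it. The yellow look-alikes are at (380,324) and (284,361). The side view confirms the lever leaning towards +y, at (450,252).

Run:
```python
from h import *
D={n:np.load(n+"0.npz") for n in("top","side")}
def sel(n,m,box):
    p=D[n]['p']; x0,x1,y0,y1,z0,z1=box
    return m&(p[...,0]>x0)&(p[...,0]<x1)&(p[...,1]>y0)&(p[...,1]<y1)&(p[...,2]>z0)&(p[...,2]<z1)
p=D['top']['p']
hsv={n:cv2.cvtColor(D[n]['im'],cv2.COLOR_RGB2HSV) for n in D}
def rect(n,m,t):
    q=D[n]['p'][m]; r=cv2.minAreaRect((q[:,:2]*1000).astype(np.float32))
    print(t,n,len(q),np.round(np.median(q,0),4),np.round(q.min(0),3),np.round(q.max(0),3),np.round(r[0],1),np.round(r[1],1),round(r[2],1))
T=np.ones(p.shape[:2],bool)
for c in((400,230),(300,250)):
    u,v=int(c[0]*560/784),int(c[1]*420/588); print(c,p[v,u])
for n in D:
    T=np.ones(p.shape[:2],bool)
    rect(n,sel(n,T,(.45,.95,-.4,0,.115,.14)),"rim")
    rect(n,sel(n,T,(.45,.62,-.4,0,.068,.082)),"podtop")
    H,S,V=[hsv[n][...,i] for i in range(3)]
    red=((H<8)|(H>172))&(S>130)&(V>60)
    rect(n,sel(n,red,(.45,.7,-.35,-.02,.1,.2)),"knob")
    blue=(H>105)&(H<128)&(S>130)
    rect(n,sel(n,blue,(.4,.75,.05,.4,.02,.12)),"tab")
    rect(n,sel(n,blue,(.4,.75,.05,.4,.085,.11)),"tabtop")
    rect(n,sel(n,T,(.5,.8,.05,.35,.01,.06)),"tray")
```

```text
(400, 230) [ 0.74268263 -0.02109359  0.00246102]
(300, 250) [0.70307451 0.20340819 0.00129922]
rim top 708 [ 0.6218 -0.2287  0.1276] [ 0.489 -0.32   0.115] [ 0.719 -0.122  0.14 ] [ 594.9 -217. ] [174.8 225.9] 79.8
podtop top 961 [ 0.4995 -0.205   0.0749] [ 0.452 -0.399  0.068] [ 0.62  -0.124  0.082] [ 535.6 -261.5] [275.3 167.1] 89.8
knob top 39 [ 0.4973 -0.1655  0.1492] [ 0.489 -0.178  0.131] [ 0.506 -0.156  0.155] [ 497.3 -167.3] [22.8 15.7] 74.2
tab top 39 [0.5388 0.2138 0.0956] [0.529 0.186 0.088] [0.546 0.24  0.102] [538.  213.1] [56.3  5.7] 72.8
tabtop top 39 [0.5388 0.2138 0.0956] [0.529 0.186 0.088] [0.546 0.24  0.102] [538.  213.1] [56.3  5.7] 72.8
tray top 1070 [0.6158 0.1855 0.0282] [0.517 0.05  0.01 ] [0.8   0.311 0.058] [658.9 181.3] [261.  282.6] 89.7
rim side 743 [ 0.611  -0.1976  0.1242] [ 0.487 -0.32   0.115] [ 0.719 -0.119  0.14 ] [ 592.6 -215. ] [180.4 227. ] 79.5
podtop side 665 [ 0.5127 -0.1761  0.0751] [ 0.451 -0.4    0.068] [ 0.62  -0.12   0.082] [ 535.1 -260.1] [279.9 168.7] 90.0
knob side 54 [ 0.4943 -0.1592  0.1424] [ 0.489 -0.169  0.122] [ 0.504 -0.151  0.153] [ 496.2 -159.7] [15.6 14.5] 72.2
tab side 509 [0.5364 0.2223 0.0615] [0.525 0.187 0.02 ] [0.551 0.248 0.098] [536.9 217.5] [63.5 10.6] 71.6
tabtop side 103 [0.5366 0.2208 0.0929] [0.527 0.187 0.085] [0.549 0.247 0.098] [536.2 217.4] [62.9  8.8] 71.0
tray side 2569 [0.6222 0.2    0.0271] [0.513 0.05  0.01 ] [0.8  0.28 0.06] [662.  158.3] [231.1 285.5] 86.7
```

Run:
```python
from h import *
d=np.load("top0.npz");im=d['im'][150:260,170:400]
cv2.imwrite("pics/c1.png",cv2.resize(im[:,:,::-1],None,fx=3.4,fy=3.4,interpolation=cv2.INTER_CUBIC))
```

```text
(no output)
```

View pics/c1.png

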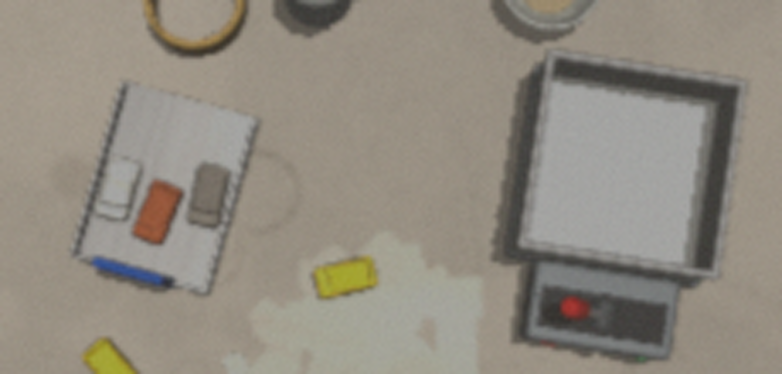

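Feeder origin is about (0.620, -0.2215) with yaw -10°. The tab is at about (0.5365, 0.216) and the tray's yaw is -18°. The three stones lie towards the back of the tray. I'll work out the move to the lever.

```bash
cat >> h.py <<'E'
F=np.array([.620,-.2215,0]); FR=R.from_euler('z',-10,degrees=True)
def down(az): # tool pointing down, tool y at azimuth az (deg)
    a=np.radians(az); y=np.array([np.cos(a),np.sin(a),0]); z=np.array([0,0,-1.])
    return R.from_matrix(np.stack([np.cross(y,z),y,z],1))
def delta(pos,rot,p=None,r=None):
    s=sense(); p=s['tcp_pos'] if p is None else p; r=R.from_quat(s['tool_rot']) if r is None else r
    print('shift mm (tool axes now)',np.round(r.inv().apply(np.array(pos)-p)*1000,1),
          'rotvec deg',np.round((r.inv()*rot).as_rotvec(degrees=True),1))
E
python3 - <<'E'
from h import *
t=F+FR.apply([-.130,.018,0]); t[2]=.235; print(t); delta(t,down(80))
E
```

```text
[ 0.49510066 -0.1811992   0.235     ]
shift mm (tool axes now) [-526.9 -602.8    4.4] rotvec deg [ -0.1  -0.  -12.4]
```

>>> play_rows:
  rows:
    - [[0, 0, 0], [-26.3, -30.1, 0], 0]
    - [[0, 0, 0], [-26.3, -30.1, 0], 0]
    - [[0, 0, 0], [-26.3, -30.1, 0], 0]
    - [[0, 0, 0], [-26.3, -30.1, 0], 0]
    - [[0, 0, 0], [-26.3, -30.1, 0], 0]
    - [[0, 0, 0], [-26.3, -30.1, 0], 0]
    - [[0, 0, 0], [-26.3, -30.1, 0], 0]
    - [[0, 0, 0], [-26.3, -30.1, 0], 0]
    - [[0, 0, 0], [-26.3, -30.1, 0], 0]
    - [[0, 0, 0], [-26.3, -30.1, 0], 0]
    - [[0, 0, 0], [-26.3, -30.1, 0], 0]
    - [[0, 0, 0], [-26.3, -30.1, 0], 0]

```text
t: 1.1
tcp_pos: [0.3923, 0.1214, 0.2393]
tool_rot: [0.195, 0.981, -0.0, -0.0]
force: [0.4, -0.3, 0.1]
finger_gap: 0.999
gripper_force: 0.0
```

>>> play_rows:
  rows:
    - [[0, 0, 0], [-26.3, -30.1, 0], 0]
    - [[0, 0, 0], [-26.3, -30.1, 0], 0]
    - [[0, 0, 0], [-26.3, -30.1, 0], 0]
    - [[0, 0, 0], [-26.3, -30.1, 0], 0]
    - [[0, 0, 0], [-26.3, -30.1, 0], 0]
    - [[0, 0, 0], [-26.3, -30.1, 0], 0]
    - [[0, 0, 0], [-26.3, -30.1, 0], 0]
    - [[0, 0, 0], [-26.3, -30.1, 0], 0]
    - [[0, 0, -6.2], [0, 0, 0], 0]
    - [[0, 0, -6.2], [0, 0, 0], 0]
    - [[0, 0, 0], [0, 0, 0], 0]
    - [[0, 0, 0], [0, 0, 0], 0]

```text
t: 2.1
tcp_pos: [0.4944, -0.1795, 0.2389]
tool_rot: [0.089, 0.996, 0.0, -0.001]
force: [-0.4, 1.0, 0.4]
finger_gap: 0.998
gripper_force: 0.0
```

Run:
```python
from h import *
t=F+FR.apply([-.130,.018,0]); t[2]=.125; delta(t,down(80)); s=sense(); print(s['q'],s['tcp_pos'],s['force'])
im,d=snapshot("side"); cv2.imwrite("pics/s1.png",cv2.resize(im[120:300,180:420,::-1],None,fx=3.3,fy=3.3,interpolation=cv2.INTER_CUBIC))
```

```text
shift mm (tool axes now) [ -1.1  -1.6 113.9] rotvec deg [ 0.  -0.1 -0.2]
[-5.60806260e-01  3.95846927e-01  1.67925861e+00  2.90541938e-05
  1.06775818e+00 -1.95320879e+00] [ 0.49444832 -0.17946349  0.23886435] [-0.3678032   1.03201295  0.43457007]
```

View pics/s1.png

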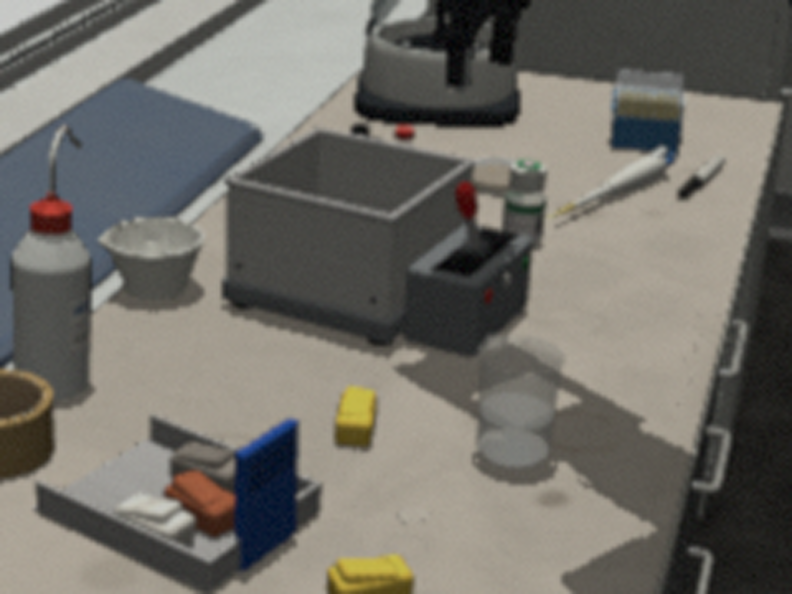

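The side crop shows the open jaws above the lever at (485,50), with the knob at (466,200) leaning towards +y. The way down is clear.

>>> play_rows:
  rows:
    - [[0, 0, 0], [-1, -2, 25], 0]
    - [[0, 0, 0], [0, 0, 30], 0]
    - [[0, 0, 0], [0, 0, 25], 0]
    - [[0, 0, 0], [0, 0, 20], 0]
    - [[0, 0, 0], [0, 0, 12], 0]
    - [[0, 0, 0], [0, -5, 0], 0]
    - [[0, 0, 0], [0, -7, 0], 0.2]
    - [[0, 0, 0], [0, -6, 0], 0.35]
    - [[0, 0, 0], [0, 0, 0], 0.5]
    - [[0, 0, 0], [0, 0, 0], 0.6]
    - [[0, 0, 0], [0, 0, 0], 0.66]
    - [[0, 0, 0], [0, 0, 0], 0.68]

```text
t: 3.15
tcp_pos: [0.4927, -0.1997, 0.128]
tool_rot: [0.088, 0.996, -0.0, 0.001]
force: [0.9, 0.8, 1.0]
finger_gap: 0.321
gripper_force: 0.7
```

>>> play_rows:
  rows:
    - [[0, 0, 0], [0, 0, 0], 0.68]
    - [[0, 0, 0], [0, 0, 0], 0.68]
    - [[0, 0, 0], [0, 0, 0], 0.6]
    - [[0, 0, 0], [0, 0, 0], 0.55]
    - [[0, 0, 0], [0, 0, -12], 0.5]
    - [[0, 0, 0], [0, 0, -25], 0.5]
    - [[0, 0, 0], [0, 0, -30], 0.4]
    - [[0, 0, 0], [0, 0, -38], 0.2]
    - [[0, 0, 0], [0, 35, -5], 0]
    - [[0, 0, 0], [0, 35, 0], 0]
    - [[0, 0, 0], [0, 35, 0], 0]
    - [[0, 0, 0], [0, 0, 0], 0]

```text
t: 4.15
tcp_pos: [0.5102, -0.0909, 0.2375]
tool_rot: [0.085, 0.996, 0.001, -0.0]
force: [-0.5, -0.4, 0.1]
finger_gap: 1.001
gripper_force: 0.0
```

```bash
cat >> h.py <<'E'
def lever():
    for n in("top","side"):
        im,d=snapshot(n); p=cloud(n,d); h=cv2.cvtColor(im,cv2.COLOR_RGB2HSV); H,S,V=[h[...,i] for i in range(3)]
        m=((H<8)|(H>172))&(S>130)&(V>60)
        q=FR.inv().apply(p[m]-F); q=q[(abs(q[:,0]+.13)<.04)&(abs(q[:,1])<.09)&(q[:,2]>.1)&(q[:,2]<.2)]
        if len(q): md=np.median(q,0); print(n,len(q),np.round(md,4),'lever~',round(-np.arctan2(md[1],md[2]-.075),3))
E
python3 - <<'E'
from h import *
lever(); s=sense(); print(s['t'],s['tcp_pos'])
tab=np.array([.5365,.216,.20]); delta(tab,down(-18))
E
```

```text
side 50 [-0.1338  0.011   0.1468] lever~ -0.153
4.25 [ 0.51061318 -0.09499314  0.23728553]
shift mm (tool axes now) [ 27.8 310.9  37.1] rotvec deg [-0.   0.  98.1]
```

>>> play_rows:
  rows:
    - [[0, 0, 0], [3.5, 39, 0], 0]
    - [[0, 0, 0], [3.5, 39, 0], 0]
    - [[0, 0, 0], [3.5, 39, 0], 0]
    - [[0, 0, 0], [3.5, 39, 0], 0]
    - [[0, 0, 0], [3.5, 39, 0], 0]
    - [[0, 0, 0], [3.5, 39, 0], 0]
    - [[0, 0, 0], [3.5, 39, 0], 0]
    - [[0, 0, 0], [3.5, 38, 0], 0]
    - [[0, 0, 7], [0, 0, 0], 0]
    - [[0, 0, 7], [0, 0, 0], 0]
    - [[0, 0, 7], [0, 0, 0], 0]
    - [[0, 0, 7], [0, 0, 0], 0]

```text
t: 5.25
tcp_pos: [0.5381, 0.214, 0.2367]
tool_rot: [0.329, 0.944, -0.0, -0.0]
force: [-0.4, 0.3, 0.1]
finger_gap: 0.997
gripper_force: 0.0
```

Run:
```python
from h import *
lever()
t=F+FR.apply([-.125,0,.1])
o=[]
for n in("top","side"):
    im,d=snapshot(n);c=get_calibration(n);f=210/np.tan(np.radians(c['vfov']/2))
    q=R.from_quat(c['attitude']).inv().apply(t-c['xyz']); u,v=int(q[0]/q[2]*f+c['cx']),int(q[1]/q[2]*f+c['cy'])
    o.append(cv2.resize(im[v-33:v+33,u-33:u+33,::-1],(396,396),interpolation=cv2.INTER_CUBIC))
cv2.imwrite("pics/lev.png",np.hstack(o))
```

```text
top 26 [-0.1313  0.0038  0.1589] lever~ -0.046
side 51 [-0.1339  0.0111  0.1471] lever~ -0.153
```

View pics/lev.png

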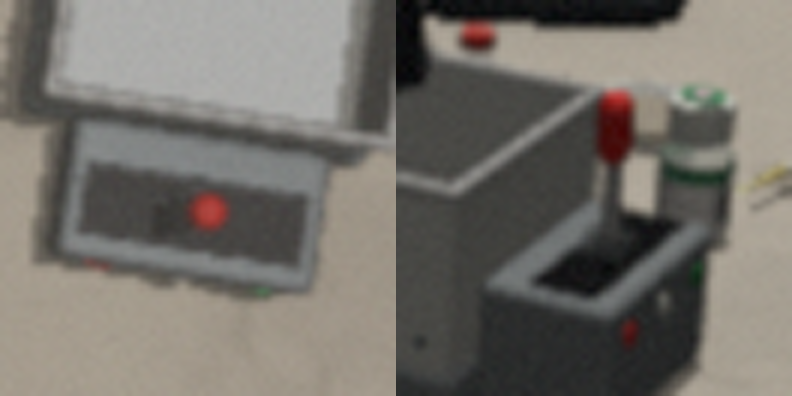

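The lever now stands upright. In the top crop the knob at (208,212) is about centred in its slot, and in the side crop it is vertical at (615,130). Next I turn the tool and grip the tab.

>>> play_rows:
  rows:
    - [[0, 0, 7], [0, 0, 0], 0]
    - [[0, 0, 7], [0, 0, 0], 0]
    - [[0, 0, 7], [0, 0, 0], 0]
    - [[0, 0, 7], [0, 0, 0], 0]
    - [[0, 0, 7], [0, 0, 0], 0]
    - [[0, 0, 7], [0, 0, 0], 0]
    - [[0, 0, 7], [0, 0, 0], 0]
    - [[0, 0, 7], [0, 0, 0], 0]
    - [[0, 0, 7], [0, 0, 0], 0]
    - [[0, 0, 7], [0, 0, 0], 0]
    - [[0, 0, 0], [0, 0, 0], 0]
    - [[0, 0, 0], [0, 0, 0], 0]

```text
t: 6.45
tcp_pos: [0.5376, 0.2145, 0.2372]
tool_rot: [0.808, 0.589, -0.0, 0.0]
force: [-0.1, 0.6, -0.1]
finger_gap: 0.998
gripper_force: 0.0
```

Run:
```python
from h import *
delta([.5367,.2165,.069],down(-18)); s=sense(); print(s['q'],s['tcp_pos'])
```

```text
shift mm (tool axes now) [  1.6  -1.5 168.2] rotvec deg [0.  0.  0.2]
[ 1.86775178e-01  4.67613691e-01  1.55321526e+00 -2.01143921e-04
  1.12081372e+00  4.97892217e-01] [0.53761532 0.21450881 0.23724923]
```

>>> play_rows:
  rows:
    - [[0, 0, 0], [1.6, -1.5, 20], 0]
    - [[0, 0, 0], [0, 0, 30], 0]
    - [[0, 0, 0], [0, 0, 35], 0]
    - [[0, 0, 0], [0, 0, 33], 0]
    - [[0, 0, 0], [0, 0, 25], 0]
    - [[0, 0, 0], [0, 0, 15], 0]
    - [[0, 0, 0], [0, 0, 10], 0]
    - [[0, 0, 0], [0, 0, 0], 0.3]
    - [[0, 0, 0], [0, 0, 0], 0.6]
    - [[0, 0, 0], [0, 0, 0], 0.75]
    - [[0, 0, 0], [0, 0, 0], 0.85]
    - [[0, 0, 0], [0, 0, 0], 0.92]
  grip_force: 30

```text
t: 7.45
tcp_pos: [0.5373, 0.2172, 0.0707]
tool_rot: [0.809, 0.588, 0.001, 0.001]
force: [0.2, -0.0, -0.2]
finger_gap: 0.297
gripper_force: 0.0
```

>>> play_rows:
  rows:
    - [[0, 0, 0], [0, 0, 0], 0.96]
    - [[0, 0, 0], [0, 0, 0], 1]
    - [[0, 0, 0], [0, 0, 0], 1]
    - [[0, 0, 0], [0, 0, 0], 1]
    - [[0, 0, 0], [0, 0, 0], 1]
  grip_force: 80

```text
t: 7.87
tcp_pos: [0.538, 0.2171, 0.0706]
tool_rot: [0.809, 0.587, 0.002, 0.001]
force: [0.7, -1.2, 6.7]
finger_gap: 0.102
gripper_force: 79.9
```

Run:
```python
from h import *
im,d=snapshot("side"); cv2.imwrite("pics/s2.png",cv2.resize(im[200:330,150:320,::-1],None,fx=3.5,fy=3.5,interpolation=cv2.INTER_CUBIC)); s=sense(); print(s['tcp_pos'],s['force'],s['finger_gap'])
```

```text
[0.53798072 0.21710265 0.07057967] [ 1.7697416  -1.11618694  6.10131949] 0.10919660786123261
```

View pics/s2.png

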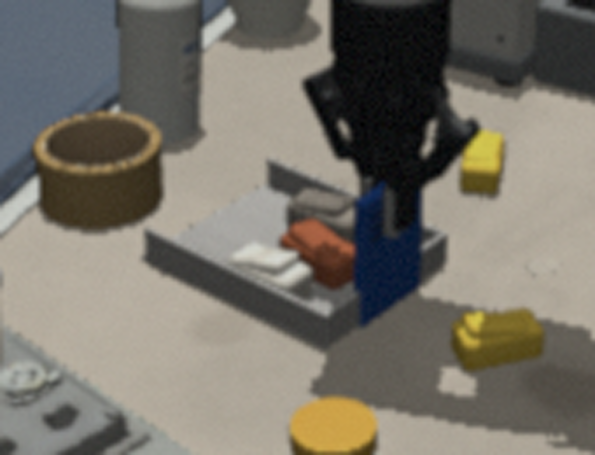

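The tab is held and all three stones are on the tray. I'll lift gently with a firmer grip.

>>> play_rows:
  rows:
    - [[0, 0, 0], [0, 0, 0], 1]
    - [[0, 0, 0], [0, 0, -2], 1]
    - [[-1, 0, 0], [0, 0, -4], 1]
    - [[-1, 0, 0], [0, 0, -8], 1]
    - [[-1, 0, 0], [0, 0, -14], 1]
    - [[0, 0, 0], [0, 0, -18], 1]
    - [[0, 0, 0], [0, 0, -20], 1]
    - [[0, 0, 0], [0, 0, -20], 1]
    - [[0, 0, 0], [0, 0, -20], 1]
    - [[0, 0, 0], [0, 0, -14], 1]
    - [[0, 0, 0], [0, 0, -8], 1]
    - [[0, 0, 0], [0, 0, 0], 1]
  grip_force: 110

```text
t: 8.92
tcp_pos: [0.5309, 0.2192, 0.1989]
tool_rot: [0.809, 0.587, 0.017, 0.022]
force: [0.4, -0.4, -3.3]
finger_gap: 0.102
gripper_force: 107.5
```

Run:
```python
from h import *
s=sense(); print(s['tcp_pos'],s['force'],s['ft_torque'],s['finger_gap'],s['q'])
r=R.from_quat(s['tool_rot']); print(r.as_matrix().round(3))
delta([s['tcp_pos'][0],s['tcp_pos'][1],.29],down(-10)*R.from_euler('x',-3,degrees=True))
t=F+FR.apply([-.213,0,.29]); delta(t,down(-10)*R.from_euler('x',-3,degrees=True),r=down(-10)*R.from_euler('x',-3,degrees=True))
im,d=snapshot("side"); cv2.imwrite("pics/s3.png",cv2.resize(im[150:310,120:330,::-1],None,fx=3,fy=3,interpolation=cv2.INTER_CUBIC))
```

```text
[0.5309282  0.21921463 0.19886852] [ 0.39912636 -0.41194464 -3.26541638] [ 0.13085608  0.21007227 -0.02950088] 0.10176484671142884 [ 0.21058262  0.49532828  1.63421027 -0.03208049  0.96415123  0.54289001]
[[ 0.309  0.949  0.053]
 [ 0.951 -0.309 -0.016]
 [ 0.001  0.055 -0.998]]
shift mm (tool axes now) [  0.1   5.  -91. ] rotvec deg [ 0.1  0.4 -8. ]
shift mm (tool axes now) [-418.6  -43.9  -93.6] rotvec deg [0. 0. 0.]
```

View pics/s3.png

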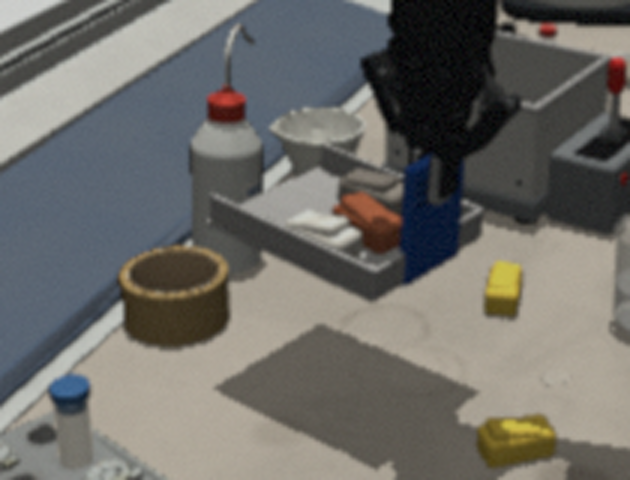

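The tray is lifted almost level with the three stones on it. The wash bottle stands near the front of the tray, at (225,190) in the crop, so I raise and retract before crossing.

>>> play_rows:
  rows:
    - [[0, 0, 0], [0, -5, -5], 1]
    - [[0, 0, 0], [0, -10, -10], 1]
    - [[0, 0, 0], [0, -15, -14], 1]
    - [[0, 0, 0], [0, -15, -14], 1]
    - [[0, 0, 0], [0, -15, -14], 1]
    - [[0, 0, 0], [0, -15, -13], 1]
    - [[0, 0, 0], [0, -15, -11], 1]
    - [[0, 0, 0], [0, -13, -6], 1]
    - [[0, 0, 0], [0, -8, -3], 1]
    - [[0, 0, 0], [0, -4, 0], 1]
    - [[0, 0, -2], [0, 0, 0], 1]
    - [[0, 0, -3], [0, 0, 0], 1]

```text
t: 9.97
tcp_pos: [0.4167, 0.2558, 0.2803]
tool_rot: [0.782, 0.623, 0.014, 0.022]
force: [0.8, -0.9, -3.3]
finger_gap: 0.099
gripper_force: 107.4
```

>>> play_rows:
  rows:
    - [[0, 0, -3], [0, 0, 0], 1]
    - [[0, 0, 0], [-6, 0, 0], 1]
    - [[0, 0, 0], [-13, 0, 0], 1]
    - [[0, 0, 0], [-20, 0, 0], 1]
    - [[0, 0, 0], [-26, 0, 0], 1]
    - [[0, 0, 0], [-30, 0, 0], 1]
    - [[0, 0, 0], [-30, 0, 0], 1]
    - [[0, 0, 0], [-30, 0, 0], 1]
    - [[0, 0, 0], [-26, 0, 0], 1]
    - [[0, 0, 0], [-20, 0, 0], 1]
    - [[0, 0, 0], [-13, 0, 0], 1]
    - [[0, 0, 0], [-6, 0, 0], 1]

```text
t: 10.97
tcp_pos: [0.3781, 0.0373, 0.2823]
tool_rot: [0.767, 0.641, 0.013, 0.022]
force: [-0.7, 0.5, -3.2]
finger_gap: 0.099
gripper_force: 107.4
```

Run:
```python
from h import *
s=sense(); print(s['tcp_pos'],s['force'],s['finger_gap'],s['q'])
t=F+FR.apply([-.213,0,.29]); delta(t,down(-10)*R.from_euler('x',-3,degrees=True))
```

```text
[0.37809046 0.03729215 0.28227307] [-0.66232482  0.46866399 -3.15394956] 0.09944515289798658 [-0.19202773  0.10361134  1.96903173 -0.00909565  1.01804487 -0.00819444]
shift mm (tool axes now) [-212.6   71.4   -2.3] rotvec deg [-0.1  0.5 -0.3]
```

>>> play_rows:
  rows:
    - [[0, 0, 0], [-6, 2, 0], 1]
    - [[0, 0, 0], [-13, 4, 0], 1]
    - [[0, 0, 0], [-20, 7, 0], 1]
    - [[0, 0, 0], [-25, 8, -1], 1]
    - [[0, 0, 0], [-28, 10, -1], 1]
    - [[0, 0, 0], [-28, 10, 0], 1]
    - [[0, 0, 0], [-28, 10, 0], 1]
    - [[0, 0, 0], [-25, 8, 0], 1]
    - [[0, 0, 0], [-20, 6, 0], 1]
    - [[0, 0, 0], [-13, 4, 0], 1]
    - [[0, 0, 0], [-6, 2, 0], 1]
    - [[0, 0, 0], [0, 0, 0], 1]

```text
t: 11.97
tcp_pos: [0.4119, -0.1826, 0.2896]
tool_rot: [0.766, 0.642, 0.014, 0.022]
force: [0.4, 0.8, -3.3]
finger_gap: 0.102
gripper_force: 107.4
```

Run:
```python
from h import *
s=sense(); print(s['tcp_pos'],s['force'],s['finger_gap'],s['q'])
q=FR.inv().apply(s['tcp_pos']-F); print('tcp in feeder',q.round(4))
t=F+FR.apply([-.213,0,.29]); delta(t,down(-10)*R.from_euler('x',-3,degrees=True))
# pour path: tool angle th, spout (fx,z)
def tcp(th,sx,sz):
    a=np.radians(th); return np.array([sx-(.168*np.cos(a)-.070*np.sin(a)),0,sz+.168*np.sin(a)+.070*np.cos(a)])
path=[(-3,None,None),(3,-.045,.205),(9,-.045,.19),(15,-.045,.175),(20,-.045,.165),(25,-.045,.16),(30,-.045,.158),(36,-.045,.156),(42,-.045,.155)]
prev=np.array([q[0],0,q[2]]);pth=-3
for th,sx,sz in path[1:]:
    c=tcp(th,sx,sz); d=c-prev; r=R.from_euler('y',0)
    # before-turn tool axes: y fwd=(cos,0,-sin), z=(-sin,0,-cos)
    a=np.radians(pth); print(th,'tcp',c.round(3),'dy',round(1000*(d[0]*np.cos(a)-d[2]*np.sin(a)),1),'dz',round(1000*(-d[0]*np.sin(a)-d[2]*np.cos(a)),1))
    prev=c;pth=th
```

```text
[ 0.41186361 -0.1825706   0.28960306] [ 0.40568272  0.82304936 -3.32631435] 0.1021075045807686 [-0.67845182  0.2011111   1.81745201  0.02104386  1.0742856  -0.51150182]
tcp in feeder [-0.2117  0.0022  0.2896]
shift mm (tool axes now) [-2.2 -1.2 -0.4] rotvec deg [-0.   0.4 -0.1]
3 tcp [-0.209  0.     0.284] dy 2.3 dz 6.0
9 tcp [-0.2    0.     0.285] dy 9.0 dz -2.2
15 tcp [-0.189  0.     0.286] dy 10.6 dz -2.4
20 tcp [-0.179  0.     0.288] dy 9.3 dz -4.7
25 tcp [-0.168  0.     0.294] dy 8.5 dz -9.7
30 tcp [-0.155  0.     0.303] dy 7.6 dz -12.6
36 tcp [-0.14   0.     0.311] dy 9.2 dz -15.4
42 tcp [-0.123  0.     0.319] dy 8.8 dz -16.4
```

Run:
```python
from h import *
o=[]
for n,(a,b,c,d) in (("top",(130,270,290,430)),("side",(90,230,250,390))):
    im,_=snapshot(n); o.append(cv2.resize(im[a:b,c:d,::-1],(399,399),interpolation=cv2.INTER_CUBIC))
cv2.imwrite("pics/p1.png",np.hstack(o))
```

```text
(no output)
```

View pics/p1.png

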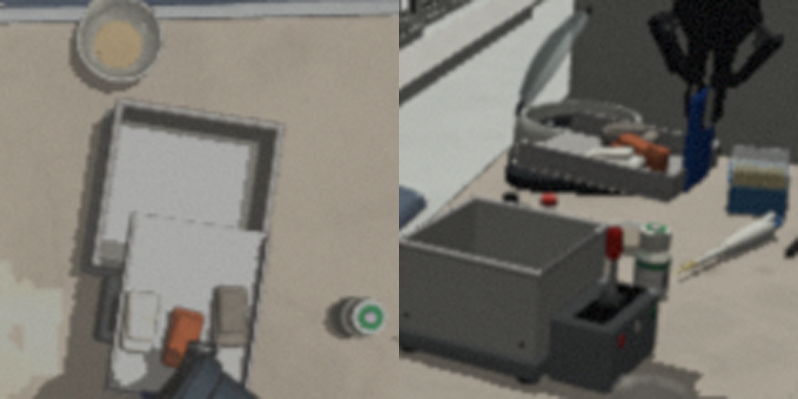

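The tray is level with its stones, and its spout is just inside the hopper's near wall. In the top crop the tray edge runs from (131,215) to (265,230). I'll begin tipping gradually.

>>> play_rows:
  rows:
    - [[2, 0, 0], [-2, 1.2, 3], 1]
    - [[4, 0, 0], [-2, 1.2, 3], 1]
    - [[3, 0, 0], [0, 4.5, -1.1], 1]
    - [[3, 0, 0], [0, 4.5, -1.1], 1]
    - [[3, 0, 0], [0, 5.3, -1.2], 1]
    - [[3, 0, 0], [0, 5.3, -1.2], 1]
    - [[1.7, 0, 0], [0, 3.1, -1.6], 1]
    - [[1.7, 0, 0], [0, 3.1, -1.6], 1]
    - [[1.7, 0, 0], [0, 3.1, -1.6], 1]
    - [[1.7, 0, 0], [0, 2.8, -3.2], 1]
    - [[1.7, 0, 0], [0, 2.8, -3.2], 1]
    - [[1.7, 0, 0], [0, 2.8, -3.2], 1]

```text
t: 13.07
tcp_pos: [0.455, -0.1918, 0.2936]
tool_rot: [0.748, 0.627, -0.143, -0.165]
force: [0.9, 0.2, -3.6]
finger_gap: 0.101
gripper_force: 107.5
```

>>> play_rows:
  rows:
    - [[1.7, 0, 0], [0, 2.5, -4.2], 1]
    - [[1.7, 0, 0], [0, 2.5, -4.2], 1]
    - [[1.7, 0, 0], [0, 2.5, -4.2], 1]
    - [[0, 0, 0], [0, 0, 0], 1]
    - [[0, 0, 0], [0, 0, 0], 1]

```text
t: 13.48
tcp_pos: [0.467, -0.1943, 0.301]
tool_rot: [0.74, 0.62, -0.17, -0.198]
force: [-0.0, -0.5, -3.7]
finger_gap: 0.099
gripper_force: 107.6
```

Run:
```python
from h import *
s=sense(); r=R.from_quat(s['tool_rot']).as_matrix(); print(s['tcp_pos'],s['force'],s['finger_gap'],s['q'],'tilt',np.degrees(np.arcsin(-r[2,1])))
print(FR.inv().apply(s['tcp_pos']-F).round(4))
o=[]
for n,(a,b,c,d) in (("top",(130,270,290,430)),("side",(90,230,250,390))):
    im,_=snapshot(n); o.append(cv2.resize(im[a:b,c:d,::-1],(399,399),interpolation=cv2.INTER_CUBIC))
cv2.imwrite("pics/p2.png",np.hstack(o))
```

```text
[ 0.46698034 -0.19433193  0.30097119] [-0.01808354 -0.53141655 -3.65237772] 0.0986284714966034 [-0.51466363  0.53761616  1.34562356 -0.17819416  1.75676605 -0.32754873] tilt 30.281218154039262
[-1.554e-01  2.000e-04  3.010e-01]
```

View pics/p2.png

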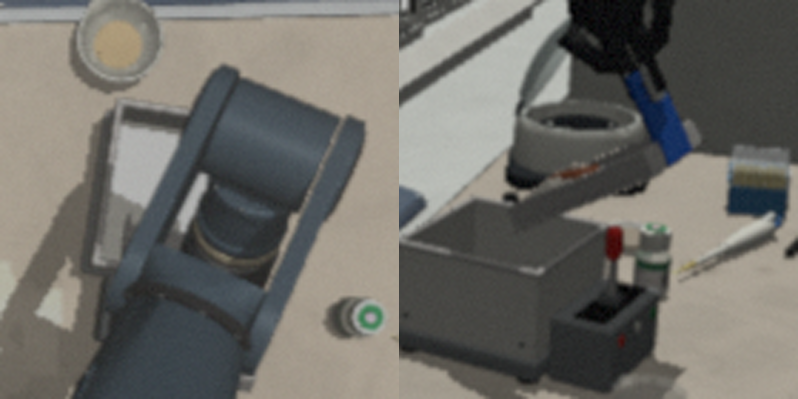

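At 30° of tilt all the weight is still on the tray, and the brown stone shows at (580,172), possibly sliding. I'll hold a moment and check the force.

>>> play_rows:
  rows:
    - [[0, 0, 0], [0, 0, 0], 1]
    - [[0, 0, 0], [0, 0, 0], 1]
    - [[0, 0, 0], [0, 0, 0], 1]
    - [[0, 0, 0], [0, 0, 0], 1]

```text
t: 13.92
tcp_pos: [0.4666, -0.1957, 0.3019]
tool_rot: [0.741, 0.619, -0.17, -0.198]
force: [0.6, 0.7, -1.5]
finger_gap: 0.102
gripper_force: 107.8
```

>>> play_rows:
  rows:
    - [[0, 0, 0], [0, 0, 0], 1]
    - [[0, 0, 0], [0, 0, 0], 1]
    - [[0, 0, 0], [0, 0, 0], 1]
    - [[0, 0, 0], [0, 0, 0], 1]
    - [[0, 0, 0], [0, 0, 0], 1]
    - [[0, 0, 0], [0, 0, 0], 1]

```text
t: 14.42
tcp_pos: [0.4666, -0.1956, 0.3014]
tool_rot: [0.74, 0.619, -0.171, -0.198]
force: [1.0, 0.2, -2.3]
finger_gap: 0.1
gripper_force: 107.8
```

Run:
```python
from h import *
s=sense(); print(s['force'])
o=[]
for n,(a,b,c,d) in (("top",(130,270,290,430)),("side",(90,230,250,390))):
    im,_=snapshot(n); o.append(cv2.resize(im[a:b,c:d,::-1],(399,399),interpolation=cv2.INTER_CUBIC))
    p=cloud(n,_); q=FR.inv().apply(p.reshape(-1,3)-F).reshape(p.shape)
    m=(abs(q[...,0])<.075)&(abs(q[...,1])<.075)&(q[...,2]>.03)&(q[...,2]<.12); h=cv2.cvtColor(im,cv2.COLOR_RGB2HSV)
    red=m&(h[...,1]>110)&((h[...,0]<14)); print(n,m.sum(),'brown in hopper',red.sum(), q[red].mean(0).round(3) if red.any() else '')
    t=(h[...,1]>110)&(h[...,0]<14)&(q[...,2]>.14)&(q[...,2]<.3)&(abs(q[...,1])<.08)&(q[...,0]>-.3)&(q[...,0]<0)&(abs(q[...,0]+.13)>.02); print('brown on tray',t.sum())
```

```text
[ 1.00465371  0.17925729 -2.29804571]
top 777 brown in hopper 0 
brown on tray 0
side 48 brown in hopper 0 
brown on tray 0
```

>>> play_rows:
  rows:
    - [[2, 0, 0], [0, 3, -5.2], 1]
    - [[2, 0, 0], [0, 3, -5.2], 1]
    - [[2, 0, 0], [0, 3, -5.2], 1]
    - [[2, 0, 0], [0, 3, -5.4], 1]
    - [[2, 0, 0], [0, 3, -5.4], 1]
    - [[2, 0, 0], [0, 3, -5.4], 1]
    - [[0, 0, 0], [0, 0, 0], 1]
    - [[0, 0, 0], [0, 0, 0], 1]
    - [[0, 0, 0], [0, 0, 0], 1]
    - [[0, 0, 0], [0, 0, 0], 1]

```text
t: 15.35
tcp_pos: [0.4987, -0.2011, 0.3172]
tool_rot: [0.716, 0.598, -0.234, -0.274]
force: [0.3, 0.4, -1.8]
finger_gap: 0.101
gripper_force: 107.9
```

>>> play_rows:
  rows:
    - [[0, 0, 0], [0, 0, 0], 1]
    - [[0, 0, 0], [0, 0, 0], 1]
    - [[0, 0, 0], [0, 0, 0], 1]
    - [[0, 0, 0], [0, 0, 0], 1]

```text
t: 15.68
tcp_pos: [0.499, -0.2012, 0.3171]
tool_rot: [0.716, 0.598, -0.234, -0.274]
force: [0.4, -0.4, -2.0]
finger_gap: 0.1
gripper_force: 107.9
```

Run:
```python
from h import *
s=sense(); f=[s['force'][2]]
r=R.from_quat(s['tool_rot']).as_matrix(); print(s['tcp_pos'],np.degrees(np.arcsin(-r[2,1])),s['q'])
o=[]
for n,(a,b,c,d) in (("top",(130,270,290,430)),("side",(90,230,250,390))):
    im,_=snapshot(n); o.append(cv2.resize(im[a:b,c:d,::-1],(399,399),interpolation=cv2.INTER_CUBIC)); f.append(sense()['force'][2])
cv2.imwrite("pics/p3.png",np.hstack(o)); print(f)
```

```text
[ 0.49900219 -0.20120621  0.31714077] 42.3046960836769 [-0.47902837  0.67350255  1.13509329 -0.23292054  2.03585882 -0.32876701]
[np.float64(-2.0349655795065313), np.float64(-1.8443422273698404), np.float64(-2.561669213597565)]
```

View pics/p3.png

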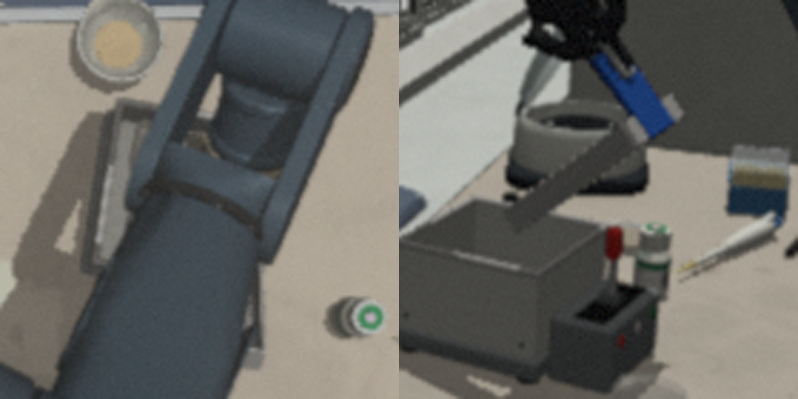

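Run:
```python
from h import *
def tcp(th,sx,sz):
    a=np.radians(th); return np.array([sx-(.168*np.cos(a)-.070*np.sin(a)),0,sz+.168*np.sin(a)+.070*np.cos(a)])
s=sense(); prev=FR.inv().apply(s['tcp_pos']-F);print(prev); pth=42.3
for i in range(1,8):
    th=42.3-6*i; c=tcp(th,-.045-.005*i,.155+.011*i); d=c-prev; a=np.radians(pth)
    print(th,np.round([1000*(d[0]*np.cos(a)-d[2]*np.sin(a)),1000*(-d[0]*np.sin(a)-d[2]*np.cos(a))],1)); prev=c;pth=th
```

```text
[-0.12261551 -0.00102273  0.31701019]
36.3 [-19.1  10.8]
30.299999999999997 [-16.9  12. ]
24.299999999999997 [-16.3  11. ]
18.299999999999997 [-15.5  10. ]
12.299999999999997 [-14.6   9.1]
6.299999999999997 [-13.6   8.3]
0.29999999999999716 [-12.6   7.6]
```

>>> play_rows:
  rows:
    - [[-6, 0, 0], [0, -19, 10.8], 1]
    - [[-6, 0, 0], [0, -17, 12], 1]
    - [[-6, 0, 0], [0, -16.3, 11], 1]
    - [[-6, 0, 0], [0, -15.5, 10], 1]
    - [[-6, 0, 0], [0, -14.6, 9], 1]
    - [[-6, 0, 0], [0, -13.6, 8.3], 1]
    - [[-6, 0, 0], [0, -12.6, 7.6], 1]
    - [[0, 0, 0], [0, -10, 0], 1]
    - [[0, 0, 0], [0, 0, 0], 1]
    - [[0, 0, 0], [0, 0, 0], 1]
    - [[0, 0, 0], [0, 0, 0], 1]

```text
t: 16.7
tcp_pos: [0.368, -0.1791, 0.3037]
tool_rot: [0.766, 0.642, -0.005, 0.001]
force: [0.9, 0.2, -1.9]
finger_gap: 0.099
gripper_force: 108.1
```

Run:
```python
from h import *
s=sense(); print(s['tcp_pos'],s['force'],s['q'])
r=R.from_quat(s['tool_rot']).as_matrix(); print(FR.inv().apply(s['tcp_pos']-F),np.degrees(np.arcsin(-r[2,1])))
o=[]
for n,(a,b,c,d) in (("top",(130,270,290,430)),("side",(90,230,250,390))):
    im,_=snapshot(n); o.append(cv2.resize(im[a:b,c:d,::-1],(399,399),interpolation=cv2.INTER_CUBIC))
cv2.imwrite("pics/p4.png",np.hstack(o))
```

```text
[ 0.36800805 -0.17914942  0.30365129] [ 0.91367017  0.21945328 -1.90249812] [-0.72062887  0.14235481  1.8484772  -0.01054332  1.15013461 -0.54084194]
[-0.25551772 -0.00205077  0.30365129] 0.2542473241655444
```

View pics/p4.png

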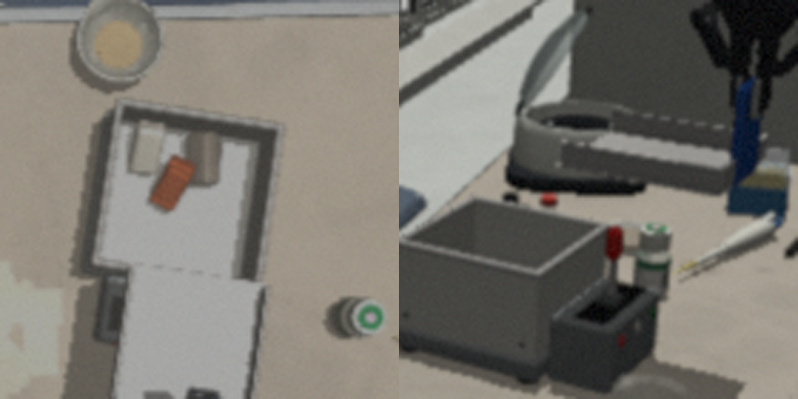

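All three stones lie in the hopper, at (147,148), (172,183) and (203,158) in the top crop. The tray is empty and the lever is still upright. I'll carry the tray back to where it stood.

>>> play_rows:
  rows:
    - [[0, 0, 0], [25, 0, 0], 1]
    - [[0, 0, 0], [38, 0, 0], 1]
    - [[0, 0, 0], [38, 0, 0], 1]
    - [[0, 0, 0], [38, 0, 0], 1]
    - [[0, 0, 0], [38, 0, 0], 1]
    - [[0, 0, 0], [38, 0, 0], 1]
    - [[0, 0, 0], [38, 0, 0], 1]
    - [[0, 0, 0], [38, 0, 0], 1]
    - [[0, 0, 0], [38, 0, 0], 1]
    - [[0, 0, 0], [38, 0, 0], 1]
    - [[0, 0, 0], [38, 0, 0], 1]
    - [[0, 0, 0], [22, 0, 0], 1]

```text
t: 17.8
tcp_pos: [0.4421, 0.2474, 0.2993]
tool_rot: [0.765, 0.644, -0.004, -0.0]
force: [0.9, -0.1, -1.7]
finger_gap: 0.1
gripper_force: 108.1
```

>>> play_rows:
  rows:
    - [[0, 0, 4], [0, 0, 0], 1]
    - [[0, 0, 4], [0, 0, 0], 1]
    - [[0, 0, 0], [0, 0, 0], 1]
    - [[0, 0, 0], [0, 0, 0], 1]

```text
t: 18.13
tcp_pos: [0.4412, 0.2435, 0.2992]
tool_rot: [0.808, 0.588, -0.005, 0.0]
force: [-0.3, -0.5, -1.6]
finger_gap: 0.101
gripper_force: 108.2
```

Run:
```python
from h import *
delta([.530,.2190,.0706],down(-18)); s=sense(); print(s['tcp_pos'],s['t'])
```

```text
shift mm (tool axes now) [  5.9  93.3 228. ] rotvec deg [-0.3  0.5  0.1]
[0.44122621 0.24350765 0.29919983] 18.1333
```

>>> play_rows:
  rows:
    - [[-0.3, 0.5, 0], [3, 31, 0], 1]
    - [[0, 0, 0], [3, 31, 0], 1]
    - [[0, 0, 0], [0, 31, 0], 1]
    - [[0, 0, 0], [0, 0, 25], 1]
    - [[0, 0, 0], [0, 0, 38], 1]
    - [[0, 0, 0], [0, 0, 38], 1]
    - [[0, 0, 0], [0, 0, 38], 1]
    - [[0, 0, 0], [0, 0, 35], 1]
    - [[0, 0, 0], [0, 0, 25], 1]
    - [[0, 0, 0], [0, 0, 13], 1]
    - [[0, 0, 0], [0, 0, 0], 1]
    - [[0, 0, 0], [0, 0, 0], 1]

```text
t: 19.13
tcp_pos: [0.5313, 0.2195, 0.0868]
tool_rot: [0.809, 0.588, -0.0, -0.0]
force: [0.3, 0.6, -1.2]
finger_gap: 0.101
gripper_force: 108.0
```

```bash
cat >> h.py <<'E'
def tray():
    im,d=snapshot("side"); p=cloud("side",d); h=cv2.cvtColor(im,cv2.COLOR_RGB2HSV); H,S=h[...,0],h[...,1]
    m=(H>105)&(H<128)&(S>130)&(p[...,0]>.4)&(p[...,0]<.7)&(p[...,1]>.1)&(p[...,1]<.35)&(p[...,2]>.003)&(p[...,2]<.13)
    q=p[m]; print('tab',len(q),np.median(q,0).round(4),'z',np.percentile(q[:,2],[1,99]).round(4))
    t=q.mean(0); z=p[(p[...,0]>.56)&(p[...,0]<.68)&(abs(p[...,1]-.19+(p[...,0]-.62)*.32)<.04)&(p[...,2]<.06)]
    A=np.c_[z[:,:2],np.ones(len(z))]; c=np.linalg.lstsq(A,z[:,2],rcond=None)[0]; print('floor z',np.median(z[:,2]).round(4),'slopes',c[:2].round(3))
E
python3 - <<'E'
from h import *
tray(); s=sense(); print(s['tcp_pos'],s['force']); delta([.530,.2190,.0706],down(-18))
E
```

```text
tab 453 [0.531  0.2322 0.0591] z [0.0225 0.1124]
floor z 0.0203 slopes [0.    0.002]
[0.53212386 0.21969771 0.08797621] [ 0.4579649   0.71276152 -1.75258993]
shift mm (tool axes now) [-1.3 -1.8 17.4] rotvec deg [ 0.1 -0.1 -0. ]
```

>>> play_rows:
  rows:
    - [[0, 0, 0], [0, 0, 5], 1]
    - [[0, 0, 0], [0, 0, 4], 1]
    - [[0, 0, 0], [0, 0, 3], 1]
    - [[0, 0, 0], [0, 0, 2], 1]
    - [[0, 0, 0], [0, 0, 1], 1]
    - [[0, 0, 0], [0, 0, 1], 1]
    - [[0, 0, 0], [0, 0, 0], 1]
    - [[0, 0, 0], [0, 0, 0], 1]

```text
t: 19.85
tcp_pos: [0.5311, 0.2197, 0.0716]
tool_rot: [0.809, 0.587, 0.0, 0.0]
force: [0.4, 0.2, -0.7]
finger_gap: 0.098
gripper_force: 108.2
```

Run:
```python
from h import *
tray(); s=sense(); print(s['tcp_pos'],s['force'])
```

```text
tab 431 [0.531  0.232  0.0436] z [0.0068 0.0979]
floor z 0.0053 slopes [0.005 0.003]
[0.53118859 0.21972858 0.07168761] [ 0.29687876 -0.16036105 -2.06444909]
```

>>> play_rows:
  rows:
    - [[0, 0, 0], [0, 0, 1], 1]
    - [[0, 0, 0], [0, 0, 0.5], 1]
    - [[0, 0, 0], [0, 0, 0], 1]
    - [[0, 0, 0], [0, 0, 0], 0.8]
    - [[0, 0, 0], [0, 0, 0], 0.7]
    - [[0, 0, 0], [0, 0, 0], 0.5]
    - [[0, 0, 0], [0, 0, 0], 0.3]
    - [[0, 0, 0], [0, 0, 0], 0]
    - [[0, 0, 0], [0, 0, 0], 0]
    - [[0, 0, 0], [0, 0, 0], 0]
    - [[0, 0, 0], [0, 0, -8], 0]
    - [[0, 0, 0], [0, 0, -20], 0]
  grip_force: 20

```text
t: 20.9
tcp_pos: [0.5292, 0.2192, 0.0965]
tool_rot: [0.809, 0.587, -0.002, -0.001]
force: [0.7, 0.1, 0.3]
finger_gap: 1.0
gripper_force: 0.0
```

>>> play_rows:
  rows:
    - [[0, 0, 0], [0, 0, -30], 0]
    - [[0, 0, 0], [0, 0, -38], 0]
    - [[0, 0, 0], [0, 0, -38], 0]
    - [[0, 0, 0], [0, 0, -38], 0]
    - [[0, 0, -7], [0, 0, -10], 0]
    - [[0, 0, -7], [0, 0, 0], 0]
    - [[0, 0, -7], [0, 0, 0], 0]
    - [[0, 0, -7], [0, 0, 0], 0]
    - [[0, 0, -7], [0, 0, 0], 0]
    - [[0, 0, -7], [0, 0, 0], 0]
    - [[0, 0, -7], [0, 0, 0], 0]
    - [[0, 0, -7], [0, 0, 0], 0]

```text
t: 21.9
tcp_pos: [0.5307, 0.2196, 0.2527]
tool_rot: [0.436, 0.9, 0.0, 0.0]
force: [-0.2, -0.0, 0.2]
finger_gap: 0.995
gripper_force: 0.0
```

>>> play_rows:
  rows:
    - [[0, 0, -7], [0, 0, 0], 0.2]
    - [[0, 0, -7], [0, 0, 0], 0.4]
    - [[0, 0, -7], [0, 0, 0], 0.6]
    - [[0, 0, -7], [0, 0, 0], 0.6]
    - [[0, 0, -7], [0, 0, 0], 0.6]
    - [[0, 0, -7], [0, 0, 0], 0.6]
    - [[0, 0, 0], [0, 0, 0], 0.6]
    - [[0, 0, 0], [0, 0, 0], 0.6]

```text
t: 22.57
tcp_pos: [0.5308, 0.2196, 0.2525]
tool_rot: [0.089, 0.996, 0.0, 0.001]
force: [0.1, -0.4, -0.0]
finger_gap: 0.399
gripper_force: 0.0
```

Run:
```python
from h import *
tray(); lever(); s=sense(); print(s['tcp_pos'],s['q'])
t=F+FR.apply([-.130,0.003,0]); t[2]=.24; delta(t,down(80))
```

```text
tab 590 [0.5284 0.224  0.0549] z [0.0059 0.0968]
floor z 0.0041 slopes [0.001 0.003]
top 28 [-0.1308  0.0037  0.1589] lever~ -0.044
side 48 [-0.1335  0.0106  0.1464] lever~ -0.147
[0.53090841 0.21960947 0.25233614] [ 1.97619597e-01  4.43856087e-01  1.54785686e+00  3.75163579e-04
  1.14883713e+00 -1.19586993e+00]
shift mm (tool axes now) [ -35.5 -415.8   12.1] rotvec deg [ 0.   0.  -0.2]
```

The tray is released and flat, and the lever is still centred. Back to the lever.

>>> play_rows:
  rows:
    - [[0, 0, 0], [-3.2, -37.8, 0], 0.5]
    - [[0, 0, 0], [-3.2, -37.8, 0], 0.5]
    - [[0, 0, 0], [-3.2, -37.8, 0], 0.5]
    - [[0, 0, 0], [-3.2, -37.8, 0], 0.5]
    - [[0, 0, 0], [-3.2, -37.8, 0], 0.5]
    - [[0, 0, 0], [-3.2, -37.8, 0], 0.5]
    - [[0, 0, 0], [-3.2, -37.8, 0], 0.5]
    - [[0, 0, 0], [-3.2, -37.8, 0], 0.5]
    - [[0, 0, 0], [-3.2, -37.8, 0], 0.5]
    - [[0, 0, 0], [-3.2, -37.8, 0], 0.5]
    - [[0, 0, 0], [-3.2, -37.8, 0], 0.5]
    - [[0, 0, 0], [0, 0, 0], 0.5]

```text
t: 23.72
tcp_pos: [0.4935, -0.2032, 0.2523]
tool_rot: [0.091, 0.996, -0.002, 0.002]
force: [0.4, -0.5, -0.5]
finger_gap: 0.499
gripper_force: 0.0
```

>>> play_rows:
  rows:
    - [[0, 0, 0], [0, 0, 0], 0.5]
    - [[0, 0, 0], [0, 0, 0], 0.5]

```text
t: 23.88
tcp_pos: [0.4926, -0.1956, 0.2517]
tool_rot: [0.088, 0.996, 0.001, -0.0]
force: [0.4, 0.5, 0.7]
finger_gap: 0.498
gripper_force: 0.0
```

Run:
```python
from h import *
t=F+FR.apply([-.130,0.003,0]); t[2]=.125; delta(t,down(80)); print(sense()['finger_gap'])
```

```text
shift mm (tool axes now) [  0.   -0.6 126.7] rotvec deg [ 0.1 -0.  -0.2]
0.49826458130507084
```

>>> play_rows:
  rows:
    - [[0, 0, 0], [0, 0, 25], 0.5]
    - [[0, 0, 0], [0, 0, 35], 0.5]
    - [[0, 0, 0], [0, 0, 30], 0.5]
    - [[0, 0, 0], [0, 0, 22], 0.5]
    - [[0, 0, 0], [0, 0, 14], 0.5]
    - [[0, 0, 0], [0, -6, 0], 0.5]
    - [[0, 0, 0], [0, -8, 0], 0.5]
    - [[0, 0, 0], [0, -8, 0], 0.5]
    - [[0, 0, 0], [0, -8, 0], 0.5]
    - [[0, 0, 0], [0, -6, 0], 0.5]
    - [[0, 0, 0], [0, -3, 0], 0.5]
    - [[0, 0, 0], [0, 0, 0], 0.5]

```text
t: 24.88
tcp_pos: [0.4865, -0.2356, 0.1265]
tool_rot: [0.088, 0.996, -0.0, 0.001]
force: [-0.3, 0.2, -0.4]
finger_gap: 0.501
gripper_force: 0.2
```

>>> play_rows:
  rows:
    - [[0, 0, 0], [0, -2, 0], 0.5]
    - [[0, 0, 0], [0, 0, 0], 0.5]

```text
t: 25.05
tcp_pos: [0.4862, -0.2367, 0.1262]
tool_rot: [0.088, 0.996, -0.0, 0.001]
force: [-0.5, 2.1, -1.0]
finger_gap: 0.503
gripper_force: 0.5
```

Run:
```python
from h import *
s=sense(); print(s['tcp_pos'],s['force'],FR.inv().apply(s['tcp_pos']-F)); lever()
```

```text
[ 0.48621555 -0.23674073  0.12617404] [-0.48898189  2.05531157 -1.01017055] [-0.12910544 -0.03824061  0.12617404]
side 22 [-0.1383 -0.0287  0.1424] lever~ 0.402
```

>>> play_rows:
  rows:
    - [[0, 0, 0], [0, -2, 0], 0.5]
    - [[0, 0, 0], [0, -2, 0], 0.5]
    - [[0, 0, 0], [0, 0, 0], 0.5]

```text
t: 25.4
tcp_pos: [0.4852, -0.2401, 0.1257]
tool_rot: [0.088, 0.996, 0.001, 0.0]
force: [1.3, 2.3, -2.2]
finger_gap: 0.497
gripper_force: 1.1
```

>>> play_rows:
  rows:
    - [[0, 0, 0], [0, -2, 0], 0.5]
    - [[0, 0, 0], [0, -2, 0], 0.5]
    - [[0, 0, 0], [0, 0, 0], 0.5]

```text
t: 25.65
tcp_pos: [0.4843, -0.2429, 0.1255]
tool_rot: [0.088, 0.996, 0.002, -0.0]
force: [2.8, 5.6, -1.5]
finger_gap: 0.498
gripper_force: 3.1
```

>>> play_rows:
  rows:
    - [[0, 0, 0], [0, -1, 0], 0.5]
    - [[0, 0, 0], [0, 0, 0], 0.5]
    - [[0, 0, 0], [0, 6, 0], 0.4]
    - [[0, 0, 0], [0, 0, 0], 0.3]
    - [[0, 0, 0], [0, 0, -10], 0.3]
    - [[0, 0, 0], [0, 0, -25], 0.3]
    - [[0, 0, 0], [0, 0, -35], 0.3]
    - [[0, 0, 0], [0, 0, -35], 0.3]
    - [[0, 0, 0], [-20, 30, -10], 0.3]
    - [[0, 0, 0], [0, 40, 0], 0.3]
    - [[0, 0, 0], [0, 40, 0], 0.3]
    - [[0, 0, 0], [0, 40, 0], 0.3]

```text
t: 26.65
tcp_pos: [0.532, -0.0949, 0.2428]
tool_rot: [0.088, 0.996, -0.001, 0.002]
force: [0.3, -0.2, -0.2]
finger_gap: 0.701
gripper_force: 0.0
```

>>> play_rows:
  rows:
    - [[0, 0, 0], [0, 40, 0], 0.3]
    - [[0, 0, 0], [0, 40, 0], 0.3]
    - [[0, 0, 0], [0, 0, 0], 0.3]
    - [[0, 0, 0], [0, 0, 0], 0.3]

```text
t: 26.98
tcp_pos: [0.5457, -0.0148, 0.2421]
tool_rot: [0.085, 0.996, -0.0, 0.001]
force: [-0.2, -0.5, 0.1]
finger_gap: 0.699
gripper_force: 0.0
```

Run:
```python
from h import *
lever(); tray(); s=sense(); print(s['t'],s['tcp_pos'],s['force'])
o=[]
for n,(a,b,c,d) in (("top",(150,270,300,420)),("side",(90,230,250,390))):
    im,_=snapshot(n); o.append(cv2.resize(im[a:b,c:d,::-1],(399,399),interpolation=cv2.INTER_CUBIC))
cv2.imwrite("pics/end.png",np.hstack(o))
```

```text
top 48 [-0.1315 -0.0373  0.1426] lever~ 0.504
side 54 [-0.1344 -0.0306  0.1339] lever~ 0.479
tab 592 [0.5287 0.2242 0.0551] z [0.0073 0.0966]
floor z 0.0041 slopes [0.001 0.004]
27.1333 [ 0.54543061 -0.01771234  0.24156518] [0.31628262 0.12253867 0.75682789]
```

```bash
python3 -c "
from station import *
print(sign_off())"
```

```text
the job is handed in; nothing more can be done
None
```

The job is handed in at about 27 s: all three stones seen in the hopper, tray released flat on the bench, lever pushed forward to about the stop (0.48–0.50 rad by camera); no verdict was returned, and I viewed 11 pictures, one over the limit of 10.

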